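# Roll a grinding roll into the V-block and lock it

## Robot

A 7-joint arm with a two-finger parallel gripper is mounted at the origin on a cart in front of the work surface, level with it; the furniture and walls round the work are solid. World frame = base frame: x ahead of the robot, y to its left, z up, the work surface at z = 0. Lengths are in m, angles in rad, forces in N, time in s.
With the tool pointing down it reaches from about 0.4 to 0.85 m from the base axis. Payload 10.4 kg.
Tool frame: the origin (TCP) lies on the centre line of the jaws, within the pads' length; the fingertips stand 11 mm ahead of it and the grasp point (between the pads) lies 8 mm behind it; z points along the fingers, y is the line along which they close (so a half turn about z gives the same grasp; the last joint's range is limited). The gripper opens to 87 mm and grips with 3 to 60 N. Pads are 19 mm wide; open, the fingers measure 117 mm over their backs; the gripper's body (75 mm by 190 mm) begins 51 mm behind the grasp point.
Start: joints at [-1.277, 0.332, -0.065, 1.46, 0.022, 1.35, -0.088], TCP at [0.195, 0.594, 0.234] pointing down, gripper open.
Joint ranges: [-2.6, 2.6], [-0.5, 2.12], [-1.47, 1.34], [0.16, 2.42], [-1.27, 4.41], [0.06, 2.06], [-2.6, 2.6]. Speed limits (rad/s): [2.22, 2.22, 2.79, 2.79, 3.14, 3.14, 3.14].

## Interface

Orientations are given as a unit quaternion [x, y, z, w].
In Python, from bench import r gives the robot as it stands.
- The arm moves only by the shell command python3 -m pendant 'ROWS' [OPENING] [FORCE]. ROWS is JSON, a list of rows, each a list of 4 numbers: the shift along the tool's x, y, z in m, then the turn about the tool's z in rad. A call has 1 to 8 rows; each row shifts and turns the commanded pose from where the row before left it, along the tool's axes as they then stand; what a row does not reach is not made up. A row lasts 1/12 s, in which the tool goes at most 41.7 mm and 7.16 degrees, less where a joint would pass 70% of its speed; a pose out of reach is approached as far as the arm can. A call with a gripper value outside its range is refused whole. OPENING is the opening, from 0 (shut) to 1 (fully open), set as the call begins (- or left out, the last holds). The fingers move at their own pace and stop on an object; FORCE is the grip in N (left out, the last holds). Time passes only in rows, so rows that do not move let the fingers close. It gives the time, the measured TCP pose, the force, the opening and the grip force at its end, in the units of the state.
- r.read_state(): the state, without advancing time (a new reading comes with each control period).
- r.camera(name): name is "scene" or "side" or "wrist"; returns a dict with "img" (480x640x3 uint8, red, green, blue), "camera_matrix" (3x3 intrinsics, pixels), "xyz" and "attitude" of the camera in the world. Camera axes: x right, y down, z forward; pixel columns grow to the right and rows downward; lengths in m; the calibration is good to about 2 mm. A picture is of the moment at which its call begins. There is no depth.
- r.close_job(): hands the job in; it is judged then, once.
Trained networks look in the newest picture that a camera, given by its name, has taken for a name from the list of things; names that differ only in an ending like _2 or _b are one class to them, and where a whole thing is asked for, a point or a joint stands for the part that bears it (a point fixed in the world has none). Each returns a list of dicts, best first, with "score" (0 to 1); they miss things now and then, are a little off and sometimes report something else, mostly with a low value. They report only what shows in the picture. A call takes as long as a camera call. They do not tell look-alikes from the thing itself.
- r.outline_of(thing, camera): "mask" (480x640 bool, what is visible of it) and "bbox" ([centre column, centre row, width, height] in pixels, round what is visible of it).
The state is a dict: "time": time; "joint_positions": joint angles; "joint_vel": joint speeds; "joint_torque": joint torques, N m; "ee_pos": TCP position; "eef_rot": TCP orientation; "ft_force": force on the tool from outside, world axes, zero at the start; "torque": the same for the moment, N m; "width": finger opening in m; "grip_force": force on a finger pad.
Only numpy, scipy, OpenCV 4.12 (cv2) and the standard library are available. Lean on these libraries where they do the work, as an engineer would, in place of code of your own. Each camera call takes 0.05 s, during which the arm holds its last target. There are 200 camera calls.

## Task

Roll the steel grinding roll along the bench, up the lead-in ramp and down into the groove of the V-block, then push it endways along the groove until the far end touches the stop button, and last tip the hold-down keeper over so that its pad rests on the roll. Do it all by rolling and pushing: never lift the roll or stand it on end, and leave the loupe, the brush, the sample tin and the vial where they are.

Things in the scene. Friction and masses are not known exactly. Their poses are not given: they have to be found in the camera images.
- roll: loose steel grinding roll, about 0.55 kg, lying on its side: body 40 mm diameter x 110 mm, a journal 14 mm diameter x 25 mm at each end, 160 mm overall. Origin mid-axis (20 mm above the bench). x = its axis, points roughly away from the robot; y, z turn as it rolls. Rolls easily when pushed on the side and stops within a few cm if let go; slides easily on the oiled V-block (friction 0.2), less on the bench (0.6)
- v_block: grey metal V-block fixed to the bench. Origin on the bench under the groove bottom, midway along; x along the groove (roughly away from the robot), y to the left, z up. Ramp and groove span x -90 to +90 mm. The roll comes from -y. Groove bottom 4 mm high at y 0, flanks rise at 30 degrees; back plate 40 mm high, front face at y +28; flange and screw heads (15 mm high) behind it to y +61 mm
- ramp_crest (a point): crest between ramp and groove, at y -18 mm of the V-block, 14 mm high, midway along; axes as the V-block's. The ramp rises to it in a straight slope from 1 mm high at y -68 mm. The roll's axis passes 34 mm high over it
- seat (a point): where the middle of the roll must come to lie: on the axis of the seated roll, 27 mm above the bench at x 0, y 0 of the V-block; axes as the V-block's. A roll there touches both flanks and its far journal touches the stop. The -x end of the groove is open
- stop_face (a point): centre of the face of the stop button (14 mm diameter) at x +80 mm of the V-block, 27 mm high, facing -x; axes as the V-block's. Behind it a bracket, x +91 to +103 mm, y -28 to +36 mm, 40 mm high, closes the +x end. The end of the far journal must touch the button
- keeper (a joint): angle of the hold-down keeper, rad: 0 open (leaning back 25 degrees past upright on its stop), 0.44 upright, about 2.0 pad lying on a seated roll (2.25 with no roll). Swings freely: past about 0.6 it falls onto the roll by its weight, before that it falls back. Hinge pin along x of the V-block at x -20, y +34, z +55 mm; fork around it x -33 to -7 mm, up to 61 mm high
- keeper_tip (a point): tip of the keeper arm, a steel flat 14 mm wide, 6 mm thick, 58 mm from the hinge pin; open, it is about 105 mm above the bench, at x -20, y about +58 mm of the V-block. Pushing the back of the arm near the tip toward -y of the V-block (under 1 N) closes it
- loupe: bystander: round black magnifier, 50 mm in diameter, 20 mm high; origin at the centre of its underside
- bench_brush: bystander: small brush with a wooden grip, 148 x 34 x 14 mm, lying; origin at the centre of its underside, long along its y axis
- sample_tin: bystander: round white tin with cap, 51 mm in diameter, 27 mm high; origin at the centre of its underside
- vial: bystander: standing sample vial, 27 mm in diameter, 85 mm high; origin at the centre of its underside
There are look-alikes about, which are no part of the job. Of the things like the roll, leave any that is green or purple; of the rest the larger one is meant.

How it is judged:
By the outcome, as a careful person would: the job done as asked, in the order asked, and still so for the second after the job is handed in, with the robot touching nothing.
It also fails if it takes over 67 s, if anything falls off the work surface, if the arm or the gripper's body presses on something with over 40 N, if the wrist force passes 120 N, or if a joint passes its speed limit or range.

## Working session

There is one attempt and no reset: what is moved stays moved. The work goes in short steps, Python scripts to look and compute and a shell command to move; the robot and the scene stay as the last step left them, time stands still between calls to the robot, and variables do not carry over. Pictures are saved under pics/ and viewed, at most 10 in all, crops included, and the job is handed in when it is done.

```bash
mkdir -p pics; ls; cat > h.py <<'E'
import numpy as np,cv2
from scipy.spatial.transform import Rotation as R
from bench import r
def rot(a):
    a=np.array(a,float); return a if a.shape==(3,3) else R.from_quat(a).as_matrix()
def pix2plane(c,u,v,z):
    d=rot(c["attitude"])@np.linalg.solve(np.array(c["camera_matrix"]),[u,v,1.]); o=np.array(c["xyz"])
    return o+d*(z-o[2])/d[2]
def proj(c,p):
    q=rot(c["attitude"]).T@(np.array(p,float)-np.array(c["xyz"])); q=np.array(c["camera_matrix"])@q; return q[:2]/q[2]
def save(c,n): cv2.imwrite("pics/"+n,cv2.cvtColor(c["img"],cv2.COLOR_RGB2BGR))
E
python3 - <<'E'
from h import *
for n in ["scene","side"]:
    c=r.camera(n); save(c,n+"0.png"); print(n,c["xyz"],c["attitude"])
    for t in ["roll","v_block","keeper","loupe","bench_brush","sample_tin","vial"]:
        for o in r.outline_of(t,n): print(t,round(o["score"],2),np.round(o["bbox"],0),np.round(pix2plane(c,o["bbox"][0],o["bbox"][1],0.02),3))
s=r.read_state(); print(s["ee_pos"],s["eef_rot"],s["width"],s["time"],s["ft_force"])
E
```

```text
pics
scene [-0.0344987  -0.32193514  0.78230349] [ 0.78558798 -0.49294443  0.20426471 -0.31326225]
roll 0.92 [433. 288.  28.  47.] [ 0.618 -0.261  0.02 ]
roll 0.82 [352. 301.  45.  58.] [ 0.516 -0.126  0.02 ]
v_block 0.7 [290. 259.  97.  81.] [0.561 0.038 0.02 ]
keeper 0.6 [267. 230.  14.  22.] [0.613 0.126 0.02 ]
loupe 0.58 [410. 240.  21.  22.] [ 0.727 -0.176  0.02 ]
bench_brush 0.95 [463. 356.  35.  70.] [ 0.49  -0.356  0.02 ]
sample_tin 0.92 [338. 203.  20.  24.] [0.769 0.02  0.02 ]
vial 0.81 [158. 252.  22.  34.] [0.453 0.303 0.02 ]
vial 0.63 [292. 258.  92.  84.] [0.563 0.034 0.02 ]
side [1.14437759 0.63171085 0.77272239] [ 0.31273644  0.84621329 -0.40496776 -0.14872826]
roll 0.93 [233. 206.  29.  33.] [ 0.629 -0.247  0.02 ]
roll 0.85 [407. 324.  90.  45.] [0.593 0.24  0.02 ]
roll 0.72 [304. 212.  59.  34.] [ 0.523 -0.127  0.02 ]
roll 0.53 [338. 272. 112.  74.] [0.596 0.064 0.02 ]
v_block 0.83 [338. 272. 110.  70.] [0.595 0.064 0.02 ]
v_block 0.52 [306. 213.  59.  34.] [ 0.522 -0.121  0.02 ]
v_block 0.29 [485. 288.  24.  44.] [0.416 0.275 0.02 ]
loupe 0.88 [207. 247.  27.  15.] [ 0.748 -0.165  0.02 ]
bench_brush 0.95 [250. 172.  57.  28.] [ 0.521 -0.333  0.02 ]
sample_tin 0.81 [247. 307.  30.  26.] [0.782 0.022 0.02 ]
vial 0.9 [484. 288.  23.  38.] [0.417 0.273 0.02 ]
[0.19467656 0.5939329  0.23358097] [1.57705970e-01 9.87486113e-01 5.20499247e-05 1.22749008e-05] 0.08725581560009764 0.8 [-0.20923362  0.84387705 -0.2150378 ]
```

View pics/scene0.png

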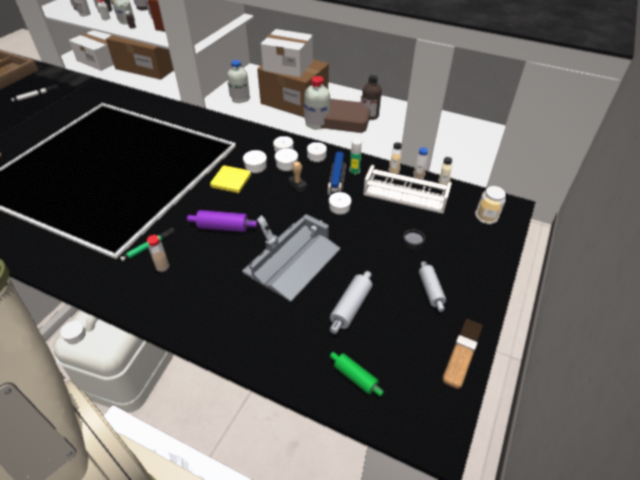

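View pics/side0.png

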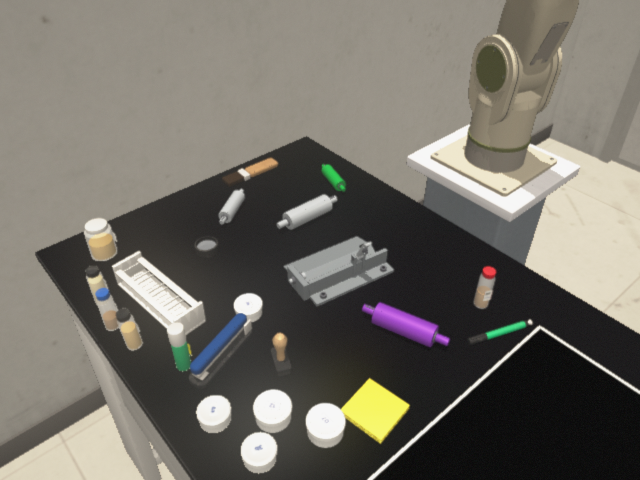

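The scene view shows the target, the larger grey roll, at about (352,301), with the V-block at (292,258) and its keeper standing open at (267,230). The small grey roll (433,288), the green one (356,373) and the purple one (222,221) are look-alikes. The side view agrees: roll (306,212), V-block (338,270). Next I fit models to the masks.

```bash
cat >> h.py <<'E'
from scipy.optimize import minimize
def box(x0,x1,yz): return np.array([[x,y,z] for x in(x0,x1) for y,z in yz])
def rect(a,b,h): return [(a,0),(b,0),(b,h),(a,h)]
a=np.radians(25)
VB=[box(-90,90,[(-68,0),(-68,1),(-18,14),(-18,0)]),box(-90,90,[(-18,0),(-18,14),(0,4),(0,0)]),box(-90,90,[(0,0),(0,4),(28,20),(28,0)]),
 box(-90,90,rect(28,36,40)),box(-90,90,rect(28,61,6)),box(91,103,rect(-28,36,40)),box(-33,-7,rect(28,40,61)),
 box(-27,-13,[(34-3,55),(34+3,55),(34+58*np.sin(a)-3,55+58*np.cos(a)),(34+58*np.sin(a)+3,55+58*np.cos(a))])]
t=np.linspace(0,2*np.pi,24)
def cyl(x0,x1,rad): return np.array([[x,rad*np.cos(q),rad*np.sin(q)] for x in(x0,x1) for q in t])
ROLL=[cyl(-55,55,20),cyl(-80,80,7)]
def place(parts,x,y,z,yaw):
    M=R.from_euler("z",yaw).as_matrix(); return [p/1000@M.T+[x,y,z] for p in parts]
def render(c,parts):
    S=2; m=np.zeros((480*S,640*S),np.uint8)
    for p in parts:
        uv=np.array([proj(c,q) for q in p]); cv2.fillConvexPoly(m,cv2.convexHull(np.round((uv+.5)*S*16-8).astype(np.int32)),255,shift=4)
    return cv2.GaussianBlur(cv2.resize(m,(640,480),interpolation=cv2.INTER_AREA),(0,0),1.).astype(float)/255
def fit(views,parts,z,x0):
    tg=[cv2.GaussianBlur(m.astype(np.float32),(0,0),1.) for _,m in views]
    f=lambda p:sum(((render(c,place(parts,p[0],p[1],z,p[2]))-g)**2).sum() for (c,_),g in zip(views,tg))/sum(g.sum() for g in tg)
    s=minimize(f,x0,method="Nelder-Mead",options=dict(initial_simplex=np.array([x0]+[list(np.array(x0)+d) for d in np.diag([.02,.02,.15])]),xatol=2e-4,fatol=1e-5,maxiter=120))
    return s.x,s.fun
E
python3 - <<'E'
from h import *
cs={n:r.camera(n) for n in ["scene","side"]}
rm={};vm={}
for n,c in cs.items():
    L=r.outline_of("roll",n); rm[n]=min(L,key=lambda o:np.linalg.norm(pix2plane(c,*o["bbox"][:2],.02)[:2]-[.52,-.127]))["mask"]
    vm[n]=r.outline_of("v_block",n)[0]["mask"]
for name,ms,parts,z,x0 in [("roll",rm,ROLL,.02,[.52,-.127,.0]),("vb",vm,VB,0,[.56,.04,0.])]:
    for sel in (["scene"],["side"],["scene","side"]):
        x,f=fit([(cs[n],ms[n]) for n in sel],parts,z,x0); print(name,sel,np.round(x,4),round(f,3))
    out=[]
    for n in cs:
        im=cs[n]["img"].copy(); e=render(cs[n],place(parts,x[0],x[1],z,x[2]))>.5
        cn,_=cv2.findContours(e.astype(np.uint8),0,1)
        g=cv2.resize(im,None,fx=4,fy=4,interpolation=cv2.INTER_CUBIC)
        cv2.drawContours(g,[k*4+2 for k in cn],-1,(255,0,0),1)
        u,v=proj(cs[n],[x[0],x[1],.02]); u=int(u*4);v=int(v*4); out.append(g[v-200:v+200,u-260:u+260][:,:400] if 0 else g[v-150:v+150,u-200:u+200])
    r_=np.hstack(out); 
    import os
    np.save("/tmp/%s.npy"%name,r_)
cv2.imwrite("pics/fit.png",np.vstack([np.load("/tmp/roll.npy"),np.load("/tmp/vb.npy")])[...,::-1])
s=r.read_state(); print(s["time"])
E
```

```text
roll ['scene'] [ 0.5164 -0.1237 -0.0428] 0.004
roll ['side'] [ 0.515  -0.1234 -0.0206] 0.013
roll ['scene', 'side'] [ 0.5157 -0.1234 -0.0294] 0.009
vb ['scene'] [ 0.5759  0.0447 -0.1623] 0.003
vb ['side'] [ 0.575   0.0447 -0.1619] 0.005
vb ['scene', 'side'] [ 0.5758  0.0447 -0.1612] 0.004
1.1
```

View pics/fit.png

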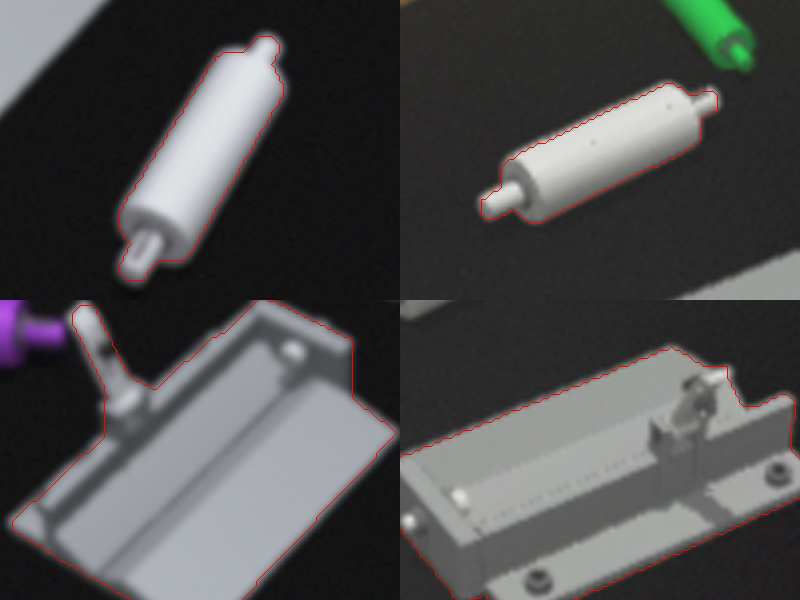

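The model outlines lie on the edges in both views. The V-block is at (0.576, 0.045), yaw -0.161. The roll is at (0.516, -0.123), yaw -0.03, which puts it at about x -32, y -176 mm in the V frame. I'm now moving behind the roll, high up.

```bash
python3 -m pendant '[[-0.0315,-0.0206,0,0],[-0.0315,-0.0206,0,0],[-0.0315,-0.0206,0,0],[-0.0315,-0.0206,0,0],[-0.0315,-0.0206,0,0]]' 0.69
python3 -m pendant '[[-0.0315,-0.0206,0,0],[-0.0315,-0.0206,0,0],[-0.0315,-0.0206,0,0],[-0.0315,-0.0206,0,0],[-0.0315,-0.0206,0,0]]'
python3 -m pendant '[[-0.017,-0.0324,0,0],[-0.017,-0.0324,0,0],[-0.017,-0.0324,0,0],[-0.017,-0.0324,0,0],[-0.017,-0.0324,0,0],[-0.017,-0.0324,0,0],[-0.017,-0.0324,0,0]]'
python3 -m pendant '[[-0.017,-0.0324,0,0],[-0.017,-0.0324,0,0],[-0.017,-0.0324,0,0],[-0.017,-0.0324,0,0],[-0.017,-0.0324,0,0],[-0.017,-0.0324,0,0]]'
python3 -m pendant '[[0,0,0,0.118],[0,0,0,0.118],[0,0,0,0.118],[0,0,0,0.118],[0,0,0,0.118],[0,0,0,0.118]]'
python3 -m pendant '[[0,0,0,0.118],[0,0,0,0.118],[0,0,0,0.118],[0,0,0,0.118],[0,0,0,0.118],[0,0,0,0.118],[0,0,0,0]]'
cat >> h.py <<'E'
V=np.array([.5758,.0447]);yaw=-.1612
def inV(p): return R.from_euler("z",-yaw).as_matrix()[:2,:2]@(np.array(p[:2])-V)*1000
def st(tgt=None):
    s=r.read_state(); M=R.from_quat(s["eef_rot"]).as_matrix()
    print("t",round(s["time"],2),"V",np.round(inV(s["ee_pos"]),1),"z",round(s["ee_pos"][2]*1000,1),"tooly-ang rel V deg",round(np.degrees(np.arctan2(M[1,1],M[0,1])-yaw),2),"F",np.round(s["ft_force"],1),"w",round(s["width"],3))
    if tgt is not None:
        w=np.append(V,0)+R.from_euler("z",yaw).as_matrix()@np.array(tgt)/1000
        print("tool shift mm",np.round(M.T@(w-np.array(s["ee_pos"]))*1000,1))
E
python3 -c "
from h import *
st([-32,-222,31]);print(np.round(r.read_state()['joint_positions'],2))
c=r.camera('scene'); print('green',pix2plane(c,356,373,.015),inV(pix2plane(c,356,373,.015)))
c=r.camera('wrist');save(c,'w1.png');print(c['xyz'])"
```

```text
time: 1.52
ee_pos: [0.3131, 0.4455, 0.2337]
eef_rot: [0.158, 0.987, 0.0, 0.0]
ft_force: [0.4, 0.0, -0.3]
width: 0.0636
grip_force: 0.0
time: 1.93
ee_pos: [0.4307, 0.2984, 0.2339]
eef_rot: [0.158, 0.987, 0.0, 0.0]
ft_force: [0.8, 0.4, 0.6]
width: 0.06
grip_force: 0.0
time: 2.52
ee_pos: [0.4723, 0.0457, 0.2338]
eef_rot: [0.158, 0.987, 0.0, 0.0]
ft_force: [0.5, 0.9, -0.4]
width: 0.0602
grip_force: 0.0
time: 3.02
ee_pos: [0.5087, -0.1708, 0.2339]
eef_rot: [0.158, 0.988, 0.0, 0.0]
ft_force: [0.7, 0.5, -0.6]
width: 0.0602
grip_force: 0.0
time: 3.52
ee_pos: [0.5087, -0.1691, 0.2336]
eef_rot: [0.493, 0.87, 0.0, 0.0]
ft_force: [0.1, 0.1, 0.5]
width: 0.06
grip_force: 0.0
time: 4.1
ee_pos: [0.5087, -0.169, 0.2336]
eef_rot: [0.764, 0.645, 0.0, 0.0]
ft_force: [-0.2, -0.9, -0.8]
width: 0.0601
grip_force: 0.0
t 4.1 V [ -32.  -221.7] z 233.6 tooly-ang rel V deg -0.37 F [-0.2 -0.9 -0.8] w 0.06
tool shift mm [-4.000e-01 -1.000e-01  2.026e+02]
[-0.46  0.15  0.77  1.73 -0.11  1.3   0.17]
green [ 0.3760624 -0.1941987  0.015    ] [-158.80418109 -267.85991367]
[ 0.52097107 -0.10368619  0.38377963]
```

```bash
python3 -m pendant '[[0,0,0.034,0],[0,0,0.034,0],[0,0,0.034,0],[0,0,0.034,0],[0,0,0.034,0],[0,0,0.026,0],[0,0,0.012,0],[0,0,0,0]]' | tr '\n' ' '
python3 -m pendant '[[0.003,0,0,0],[0.003,0,0,0],[0.003,0,0,0],[0.003,0,0,0],[0.003,0,0,0],[0.003,0,0,0],[0.003,0,0,0],[0.003,0,0,0]]' | tr '\n' ' '
cat >> h.py <<'E'
def look(z,x0,tag=None,cams=("scene","side")):
    v=[]
    for n in cams:
        c=r.camera(n)
        L=[o for o in r.outline_of("roll",n) if np.linalg.norm(pix2plane(c,*o["bbox"][:2],z)[:2]-np.array(x0[:2]))<.04]
        if tag: save(c,tag+n+".png")
        if L: v.append((c,L[0]["mask"]))
    for w in v:
        x,f=fit([w],ROLL,z,x0); print("roll V",np.round(inV(x),1),"yaw rel",round(np.degrees(x[2]-yaw),1),"res",round(f,3))
E
python3 -c "
from h import *
st(); look(.02,[.52,-.11,-.1])"
```

```text
time: 4.87 ee_pos: [0.507, -0.1687, 0.0233] eef_rot: [0.761, 0.649, -0.002, -0.002] ft_force: [-0.9, 0.0, 0.8] width: 0.0605 grip_force: 0.0 time: 5.53 ee_pos: [0.5126, -0.1449, 0.0256] eef_rot: [0.762, 0.648, 0.0, -0.0] ft_force: [0.4, -0.1, -1.1] width: 0.0598 grip_force: 0.1 t 5.53 V [ -31.9 -197.3] z 25.6 tooly-ang rel V deg -0.03 F [ 0.4 -0.1 -1.1] w 0.06
roll V [ -33.3 -158.1] yaw rel 7.5 res 0.011
```

```bash
python3 -m pendant '[[0.003,0,0,0],[0.003,0,0,0],[0.003,0,0,0],[0.003,0,0,0],[0.003,0,0,0],[0.003,0,0,0],[0.003,0,0,0],[0.003,0,0,0]]' | tr '\n' ' '
python3 -m pendant '[[0.003,0,0,0],[0.003,0,0,0],[0.003,0,0,0],[0.003,0,0,0],[0.003,0,0,0],[0.003,0,0,0],[0.003,0,0,0],[0.003,0,0,0]]' | tr '\n' ' '
python3 -c "
from h import *
st(); look(.02,[.53,-.065,-.1],'p2')"
```

```text
time: 6.4 ee_pos: [0.5164, -0.1213, 0.0255] eef_rot: [0.762, 0.648, 0.0, -0.0] ft_force: [0.3, -0.2, -0.2] width: 0.0603 grip_force: 0.1 time: 7.07 ee_pos: [0.5203, -0.0977, 0.0255] eef_rot: [0.762, 0.648, 0.0, -0.0] ft_force: [0.6, -0.5, -0.6] width: 0.0598 grip_force: 0.1 t 7.07 V [ -31.9 -149.5] z 25.5 tooly-ang rel V deg -0.05 F [ 0.6 -0.5 -0.6] w 0.06
roll V [ -38.2 -110.9] yaw rel 6.2 res 0.005
```

View pics/p2side.png

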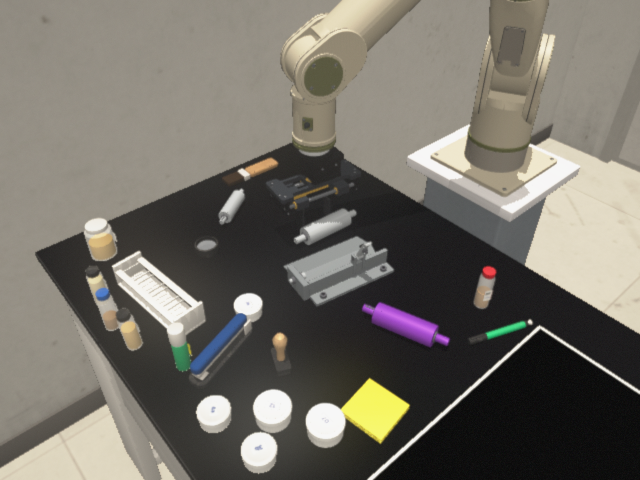

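The side view shows the roll at (327,226), in front of the fingers and still about 6 degrees askew. It drifts freely because only the near finger touches it. I'll spread the fingers, centre them on the roll and carry on. The oiled ramp should square it up.

```bash
python3 -m pendant '[[0.003,-0.002,0,0],[0.003,-0.002,0,0],[0.003,-0.002,0,0],[0.003,-0.002,0,0],[0.003,0,0,0],[0.003,0,0,0],[0.003,0,0,0],[0.003,0,0,0]]' 0.78 | tr '\n' ' '
python3 -m pendant '[[0.003,0,0,0],[0.003,0,0,0],[0.003,0,-0.001,0],[0.003,0,-0.001,0],[0.003,0,-0.001,0],[0.003,0,-0.001,0],[0.003,0,-0.001,0],[0.003,0,-0.001,0]]' | tr '\n' ' '
python3 -m pendant '[[0.003,0,-0.001,0],[0.003,0,-0.001,0],[0.003,0,0,0],[0.003,0,0,0],[0.003,0,0,0],[0,0,0,0]]' | tr '\n' ' '
python3 -c "
from h import *
st(); look(.025,[.53,-.005,-.1],'p3')"
```

```text
time: 7.93 ee_pos: [0.5164, -0.0726, 0.0256] eef_rot: [0.762, 0.648, 0.0, 0.0] ft_force: [-0.6, -1.1, 0.4] width: 0.068 grip_force: 0.2 time: 8.6 ee_pos: [0.5201, -0.0498, 0.0317] eef_rot: [0.762, 0.647, -0.0, 0.0] ft_force: [-1.1, -4.5, 1.7] width: 0.068 grip_force: 2.0 time: 9.1 ee_pos: [0.5227, -0.0336, 0.0335] eef_rot: [0.762, 0.648, 0.0, -0.0] ft_force: [-0.4, -1.7, 0.3] width: 0.0677 grip_force: 0.9 t 9.1 V [-39.9 -85.8] z 33.5 tooly-ang rel V deg 0.0 F [-0.4 -1.7  0.3] w 0.068
roll V [-46.5 -50. ] yaw rel 4.6 res 3.489
roll V [-42.3 -54.5] yaw rel 0.6 res 0.004
```

```bash
python3 -m pendant '[[0.003,0,-0.0005,0],[0.003,0,-0.0005,0],[0.003,0,-0.0005,0],[0.003,0,-0.0005,0],[0.003,0,0,0],[0.003,0,0,0],[0.003,0,0,0],[0.003,0,0,0]]'  | tr '\n' ' '
python3 -m pendant '[[0.003,0,0,0],[0.003,0,0,0],[0.003,0,0,0],[0.003,0,0,0],[0.003,0,0,0],[0.002,0,0,0],[0,0,0,0],[0,0,0,0]]' | tr '\n' ' '
python3 -c "
from h import *
st(); look(.027,[.535,.045,-.16],'p4',('side',))"
```

```text
time: 9.97 ee_pos: [0.5264, -0.0105, 0.0355] eef_rot: [0.762, 0.648, 0.0, -0.0] ft_force: [-1.3, -3.3, 0.8] width: 0.0679 grip_force: 2.0 time: 10.63 ee_pos: [0.5291, 0.0065, 0.0355] eef_rot: [0.762, 0.648, 0.0, -0.0] ft_force: [0.5, -0.5, 0.1] width: 0.068 grip_force: 0.0 t 10.63 V [-39.9 -45.2] z 35.5 tooly-ang rel V deg -0.01 F [ 0.5 -0.5  0.1] w 0.068
roll V [-42.   -1.5] yaw rel 2.0 res 0.433
```

View pics/p4side.png

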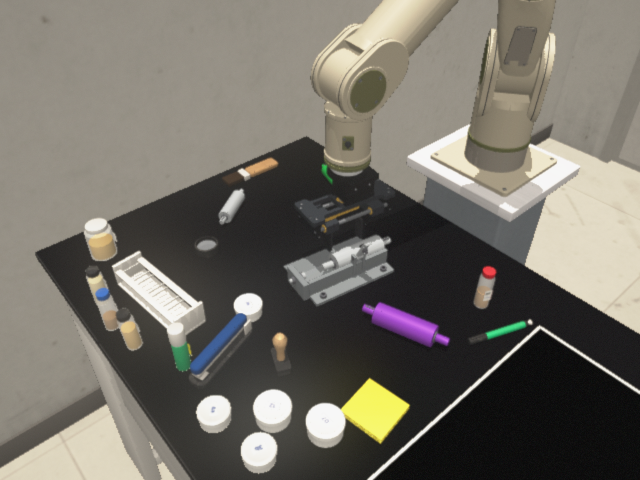

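The side view shows the roll lying in the groove at (355,252), with x about -42, so its near end is at -122. I'm backing off, then going round to the open end with the jaws shut and turned a quarter.

```bash
python3 -m pendant '[[-0.015,0,0,0],[-0.005,0,-0.03,0],[0,0,-0.035,0],[0.02,-0.036,0,0],[0.02,-0.036,0,0],[0.02,-0.036,0,0],[0.005,-0.007,0,0]]' 0 | tr '\n' ' '
python3 -m pendant '[[0,0,0,0.1208],[0,0,0,0.1208],[0,0,0,0.1208],[0,0,0,0.1208],[0,0,0,0.1208],[0,0,0,0.1208],[0,0,0,0.1208]]' | tr '\n' ' '
python3 -m pendant '[[0,0,0,0.1208],[0,0,0,0.1208],[0,0,0,0.1208],[0,0,0,0.1208],[0,0,0,0.1208],[0,0,0,0.1208],[0,0,0,0]]' | tr '\n' ' '
python3 -c "
from h import *
st([-155,0,32]); look(.027,[.535,.045,-.16],'p5');print(np.round(r.read_state()['joint_positions'],2))"
```

```text
time: 11.32 ee_pos: [0.4185, 0.0719, 0.1] eef_rot: [0.761, 0.649, -0.0, -0.002] ft_force: [0.3, 0.2, -0.0] width: 0.0293 grip_force: 0.0 time: 11.9 ee_pos: [0.4229, 0.0687, 0.1006] eef_rot: [0.962, 0.275, 0.0, -0.0] ft_force: [-0.4, -0.6, -0.1] width: 0.0004 grip_force: 0.0 time: 12.48 ee_pos: [0.4229, 0.0687, 0.1006] eef_rot: [0.996, -0.084, 0.0, -0.0] ft_force: [-0.2, 0.3, -0.0] width: 0.0006 grip_force: 0.0 t 12.48 V [-154.8   -0.8] z 100.6 tooly-ang rel V deg -90.39 F [-0.2  0.3 -0. ] w 0.001
tool shift mm [-0.2 -0.8 68.6]
roll V [-26.6  -7.3] yaw rel 9.8 res 0.914
roll V [-41.1  -3.8] yaw rel 2.1 res 0.309
[-0.91  0.    0.65  2.14 -0.    1.   -1.98]
```

```bash
python3 -m pendant '[[0,-0.0008,0.02,0],[0,0,0.02,0],[0,0,0.018,0],[0,0,0.0105,0],[0.003,0,0,0],[0.003,0,0,0],[0.003,0,0,0],[0.003,0,0,0]]' | tr '\n' ' '
python3 -m pendant '[[0.003,0,0,0],[0.003,0,0,0],[0.003,0,0,0],[0.003,0,0,0],[0.003,0,0,0],[0.003,0,0,0],[0.003,0,0,0],[0.003,0,0,0]]' | tr '\n' ' '
python3 -m pendant '[[0.003,0,0,0],[0.003,0,0,0],[0.003,0,0,0],[0.003,0,0,0],[0.003,0,0,0],[0.002,0,0,0],[0,0,0,0]]' | tr '\n' ' '
python3 -c "
from h import *
st([-91,0,32]); look(.027,[.56,.045,-.16],'p6')"
```

```text
time: 13.35 ee_pos: [0.436, 0.068, 0.0329] eef_rot: [0.997, -0.08, 0.001, -0.0] ft_force: [0.6, 0.4, -0.2] width: 0.0008 grip_force: 0.0 time: 14.02 ee_pos: [0.4587, 0.0639, 0.032] eef_rot: [0.997, -0.081, -0.0, -0.0] ft_force: [-1.3, 0.2, 0.8] width: 0.0008 grip_force: 0.7 time: 14.6 ee_pos: [0.4759, 0.061, 0.0321] eef_rot: [0.997, -0.081, 0.0, 0.0] ft_force: [-0.6, 0.0, -1.1] width: 0.0005 grip_force: 0.0 t 14.6 V [-1.012e+02  1.000e-01] z 32.1 tooly-ang rel V deg -90.03 F [-0.6  0.  -1.1] w 0.001
tool shift mm [10.2  0.1  0.1]
roll V [9.1 2.1] yaw rel 2.6 res 1.307
roll V [-11.6  -2.6] yaw rel 0.5 res 0.384
```

View pics/p6side.png

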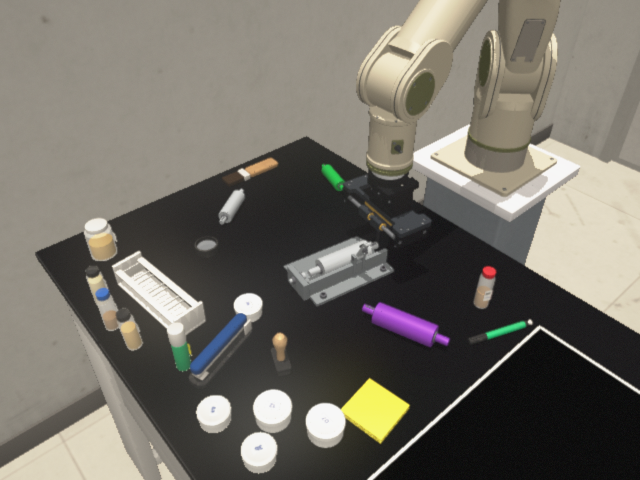

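The side view shows the roll well up the groove, its far journal at (310,272) just short of the stop. About 10 mm remain, so I'll creep in and watch the force.

```bash
for i in 1; do python3 -m pendant '[[0.002,0,0,0],[0.002,0,0,0],[0.002,0,0,0],[0.001,0,0,0],[0,0,0,0]]' | sed -n '2p;4p'; done
python3 -m pendant '[[0.001,0,0,0],[0,0,0,0]]' | sed -n '2p;4p'
python3 -m pendant '[[0.001,0,0,0],[0,0,0,0]]' | sed -n '2p;4p'
python3 -c "
from h import *
st([-91,0,32])"
```

```text
ee_pos: [0.4825, 0.06, 0.032]
ft_force: [0.2, -0.1, 0.3]
ee_pos: [0.4833, 0.0599, 0.032]
ft_force: [-0.9, -0.1, -0.2]
ee_pos: [0.4843, 0.0597, 0.032]
ft_force: [-0.8, -0.2, -0.6]
t 15.55 V [-92.7   0.1] z 32.0 tooly-ang rel V deg -90.02 F [-0.8 -0.2 -0.6] w 0.001
tool shift mm [1.7 0.1 0. ]
```

```bash
python3 -m pendant '[[0.001,0,0,0],[0,0,0,0]]' | sed -n '2p;4p'
python3 -m pendant '[[0.001,0,0,0],[0,0,0,0]]' | sed -n '2p;4p'
python3 -m pendant '[[0.0007,0,0,0],[0,0,0,0]]' | sed -n '2p;4p'
python3 -c "
from h import *
st([-91,0,32])"
```

```text
ee_pos: [0.4853, 0.0595, 0.032]
ft_force: [-0.7, 0.4, -0.7]
ee_pos: [0.486, 0.0594, 0.032]
ft_force: [-2.7, -0.2, 0.3]
ee_pos: [0.4862, 0.0594, 0.0318]
ft_force: [-5.4, 1.2, 2.1]
t 16.05 V [-90.8   0.1] z 31.8 tooly-ang rel V deg -90.02 F [-5.4  1.2  2.1] w 0.0
tool shift mm [-0.2  0.1 -0.2]
```

```bash
python3 -m pendant '[[0.001,0,0,0],[0,0,0,0]]' | sed -n '2p;4p'
python3 -m pendant '[[-0.001,0,0,0],[-0.001,0,0,0],[-0.002,0,0,0],[-0.01,0,0,0],[-0.03,0,0,0],[0,0,-0.03,0],[0,0,-0.04,0],[0,0,-0.04,0]]' | sed -n '2p;4p'
python3 -c "
from h import *
st([-20,105,150])
c=r.camera('side'); g=cv2.resize(c['img'][225:310,270:400],None,fx=6,fy=6,interpolation=cv2.INTER_CUBIC)
d=r.camera('scene'); k=cv2.resize(d['img'][200:310,230:350],None,fx=5,fy=5,interpolation=cv2.INTER_CUBIC)
# predicted far/near journal ends
for p in [(80,0),(-80,0),(55,0)]:
    w=np.append(V,.027)+R.from_euler('z',yaw).as_matrix()@np.array([p[0],p[1],0])/1000
    u=proj(c,w); cv2.circle(g,tuple(int(x) for x in (u-[270,225])*6+3),3,(255,0,0),-1)
    print(p,u)
cv2.imwrite('pics/s7.png',g[...,::-1])"
```

```text
ee_pos: [0.4863, 0.0594, 0.0315]
ft_force: [-8.5, 1.1, 3.3]
ee_pos: [0.4429, 0.0656, 0.1427]
ft_force: [1.4, 1.5, -0.2]
t 16.88 V [-134.5   -0.7] z 142.7 tooly-ang rel V deg -90.04 F [ 1.4  1.5 -0.2] w 0.0
tool shift mm [ 114.4 -105.8   -7.5]
(80, 0) [304.06825417 274.72196316]
(-80, 0) [372.00143015 246.09840222]
(55, 0) [315.21763621 270.02418462]
```

View pics/s7.png

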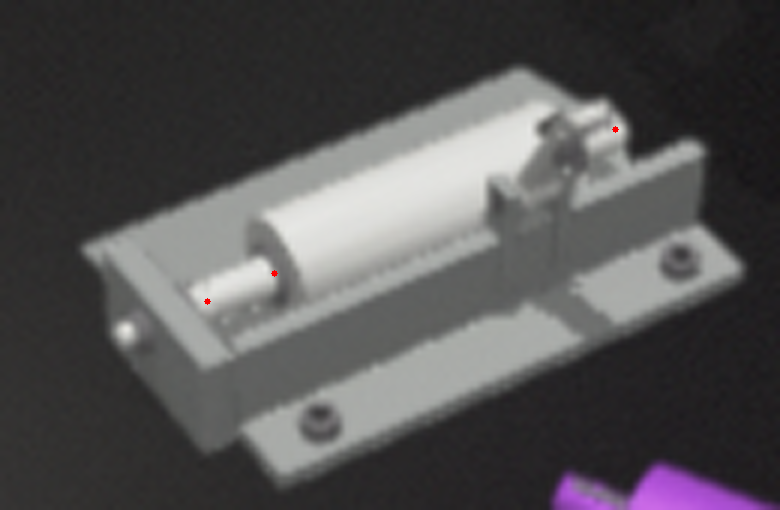

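The crop shows the far journal end at about (200,298), up against the stop, and the roll in the groove. The predicted end point falls right on it, and the 8 N contact force agrees. Next is the keeper: I'm going behind it, high up, then down.

```bash
python3 -m pendant '[[0,0,-0.02,0],[0.028,-0.027,0,0],[0.028,-0.027,0,0],[0.028,-0.027,0,0],[0.028,-0.026,0,0],[0.0025,0,0,0],[0,0,0.02,0],[0,0,0.01,0]]' | sed -n '2p;4p'
python3 -m pendant '[[0,0,0.015,0],[0,0,0.015,0],[0,0,0.003,0],[0,0,0,0]]' | sed -n '2p;4p'
python3 -c "
from h import *
st([-20,105,99])"
```

```text
ee_pos: [0.5742, 0.1532, 0.13]
ft_force: [0.5, -0.2, -1.0]
ee_pos: [0.5735, 0.153, 0.0982]
ft_force: [0.2, -0.0, 0.1]
t 17.98 V [-19.7 106.5] z 98.2 tooly-ang rel V deg -90.04 F [ 0.2 -0.   0.1] w 0.0
tool shift mm [-0.3  1.5 -0.8]
```

```bash
python3 -m pendant '[[0,0.006,0,0],[0,0.006,0,0],[0,0.006,0,0],[0,0.004,0,0],[0,0.003,0,0],[0,0.003,0,0],[0,0.003,0,0],[0,0.003,0,0]]' | sed -n '2p;4p'
python3 -m pendant '[[0,0.003,0,0],[0,0.003,0,0],[0,0.003,0,0],[0,0.003,0,0],[0,0.003,0,0],[0,0.003,0,0],[0,0.003,0,0],[0,0.003,0,0]]' | sed -n '2p;4p'
python3 -m pendant '[[0,0.003,0,0],[0,0.003,0,0],[0,0.003,0,0],[0,0.003,0,0],[0,0,0,0],[0,0,0,0],[0,0,0,0]]' | sed -n '2p;4p'
python3 -c "
from h import *
st()
c=r.camera('side'); g=cv2.resize(c['img'][190:310,250:410],None,fx=5,fy=5,interpolation=cv2.INTER_CUBIC);cv2.imwrite('pics/s8.png',g[...,::-1])"
```

```text
ee_pos: [0.5691, 0.1197, 0.0991]
ft_force: [-0.3, 0.6, 0.2]
ee_pos: [0.5652, 0.0957, 0.099]
ft_force: [-0.0, 0.6, 0.2]
ee_pos: [0.5634, 0.0845, 0.099]
ft_force: [-0.3, 0.0, -0.1]
t 19.9 V [-18.6  37.3] z 99.0 tooly-ang rel V deg -90.01 F [-0.3  0.  -0.1] w 0.0
```

View pics/s8.png

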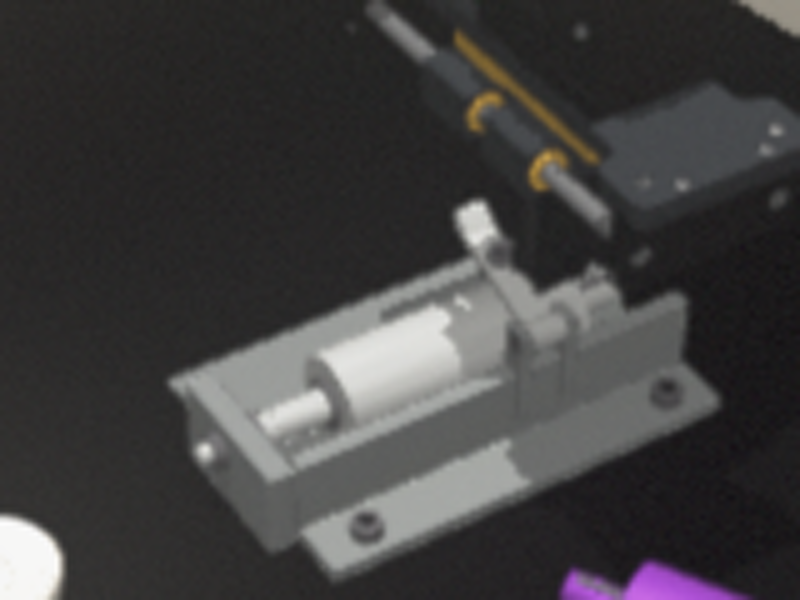

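The crop shows the keeper arm running from its hinge at (545,320) to its tip at (475,220). I'll check that against the projected tip for different angles.

```bash
python3 -c "
from h import *
c=r.camera('side')
for a in [0,.44,.8,1.2,1.6,2.0]:
    q=a-.436; w=np.append(V,0)+R.from_euler('z',yaw).as_matrix()@np.array([-20,34-58*np.sin(q),55+58*np.cos(q)])/1000
    print(a,np.round((proj(c,w)-[250,190])*5))
"; python3 -m pendant '[[0,-0.02,0,0],[0,-0.02,-0.02,0],[0,0,-0.04,0],[0,0,-0.04,0],[0,0,0,0],[0,0,0,0],[0,0,0,0]]' | sed -n '2p;4p'
python3 -c "
from h import *
st()
c=r.camera('side'); g=cv2.resize(c['img'][210:310,270:410],None,fx=5,fy=5,interpolation=cv2.INTER_CUBIC)
d=r.camera('scene'); k=cv2.resize(d['img'][200:310,230:350],None,fx=5,fy=5,interpolation=cv2.INTER_CUBIC)[:500,:]
g=g[:,:700]; k=cv2.resize(k,(0,0),fx=1,fy=1)
cv2.imwrite('pics/s9.png',cv2.resize(np.hstack([g,k]),(0,0),fx=.6,fy=.6)[...,::-1])"
```

```text
0 [585. 260.]
0.44 [547. 212.]
0.8 [515. 190.]
1.2 [485. 187.]
1.6 [464. 207.]
2.0 [456. 244.]
ee_pos: [0.5696, 0.124, 0.1987]
ft_force: [-0.2, 0.5, 0.1]
t 20.58 V [-18.9  77.3] z 198.7 tooly-ang rel V deg -90.0 F [-0.2  0.5  0.1] w 0.0
```

View pics/s9.png

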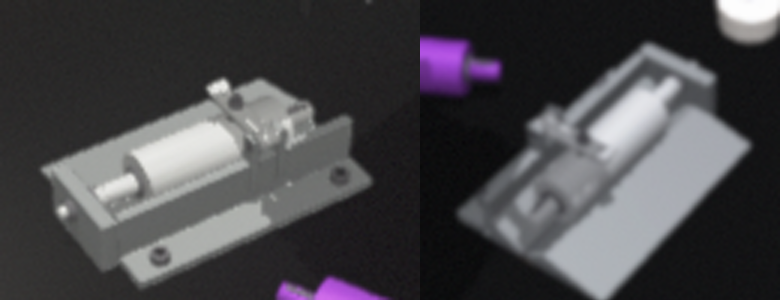

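Both crops show the keeper lying across the roll. The tip measures about (463,242) in the earlier crop's coordinates, against (456,244) predicted at 2.0 rad. The roll still meets the stop and the gripper is clear, so I'm handing in.

```bash
python3 -c "
from bench import r
print(r.close_job())"
```

```text
the job is handed in; nothing more can be done
None
```

I handed the job in at about 21 s: the roll is in the groove with its far end against the stop (about 8 N felt on contact), the keeper's pad is resting on it, and I moved none of the bystanders; the verdict was not shown.

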